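Gauge two tube sleeves at the clinic counter

ROBOT

A 6-joint arm with a two-finger parallel gripper is mounted at the origin on the work surface. World frame = base frame: x ahead of the robot, y to its left, z up, the work surface at z = 0. Lengths are in m, angles in rad, forces in N, time in s.
With the tool pointing down it reaches from about 0.3 to 0.875 m from the base axis. Payload 6.4 kg.
Tool frame: the origin (TCP) lies at the very end of the fingers, on their centre line; the grasp point (between the pads) lies 19 mm behind it; z points along the fingers, y is the direction in which the jaws open and shut (so a half turn about z gives the same grasp; the last joint's range is limited). The gripper opens to 85 mm and grips with 20 to 120 N. Pads are 22 mm wide; open, the fingers measure 114 mm over their backs; the gripper's body (76 mm by 85 mm) begins 54 mm behind the grasp point. The pads swing forward as they close: fully open they stand 13 mm farther back than shut.
Start: joints at [-1.37, 0.181, 1.607, -0, 1.354, -0.206], TCP at [0.228, -0.528, 0.231] pointing down, gripper open.
Joint ranges: [-2.99, 2.99], [-0.89, 2.07], [0.3, 2.58], [-1.14, 4.28], [0, 2.63], [-3.12, 3.12]. Speed limits (rad/s): [2.57, 2.57, 3.01, 3.14, 3.14, 3.14].

INTERFACE

Orientations are given as a unit quaternion [w, x, y, z].
In Python, from bench import * gives the robot as it stands.
- The arm moves only by the tool arm_command, never from a script. Its argument "motion" is text: rows parted by semicolons, each of 7 numbers parted by spaces: the shift along the tool's x, y, z in units of 0.2 m (1.0 is 0.2 m), then the turn, a rotation vector about the tool's x, y, z in units of 60 degrees (1.0 is 60 degrees), then the opening, from 0 (shut) to 1 (fully open). In form: tx ty tz ax ay az grip; .... A call has 1 to 10 rows; each row shifts and turns the pose as measured when the row begins, along the tool's axes as they then stand; what a row does not reach is not made up. A row lasts 1/12 s, in which the tool goes at most 41.7 mm and 7.16 degrees, less where a joint would pass 70% of its speed; a pose out of reach is approached as far as the arm can. A call with a number of a shift or a turn outside -1 to 1 is refused whole. A call with a gripper value outside its range is refused whole. The fingers move at their own pace and stop on an object; the grip force is fixed at half the most. Time passes only in rows, so rows that do not move let the fingers close. It gives the time, the measured TCP pose, the force and the opening at its end, in the units of the state.
- get_obs(): the state, without advancing time (a new reading comes with each control period).
- camera(name): name is "scene" or "top" or "wrist"; returns a dict with "img" (384x512x3 uint8, red, green, blue), "intrinsics" (3x3 intrinsics, pixels), "pose" (4x4, takes a point from camera to world coordinates); the wrist camera has in their place "mount" (4x4, takes a point from camera to tool coordinates, whose origin is the TCP and whose axes are the flange's). Camera axes: x right, y down, z forward; pixel columns grow to the right and rows downward; lengths in m; the calibration is good to about 2 mm. A picture is of the moment at which its call begins: read the wrist's pose just before it. There is no depth.
- hand_in(): hands the job in, once; it reports no verdict.
Trained networks look in the newest picture that a camera, given by its name, has taken for a name from the list of things; names that differ only in an ending like _2 or _b are one class to them, and where a whole thing is asked for, a point or a joint stands for the part that bears it (a point fixed in the world has none). Each returns a list of dicts, best first, with "conf" (0 to 1); they miss things now and then, are a little off and sometimes report something else, mostly with a low value. They report only what shows in the picture. A call takes as long as a camera call. They do not tell look-alikes from the thing itself.
- search_frame(camera, target): "box" ([left, top, right, bottom] in pixels, round what is visible of it).
The state is a dict: "time_s": time; "q": joint angles; "dq": joint speeds; "joint_efforts": joint torques, N m; "eef_pos": TCP position; "eef_rot": TCP orientation; "wrist_force": force on the tool from outside, world axes, zero at the start; "torque": the same for the moment, N m; "opening": opening from 0.0 (shut) to 1.0 (fully open).
Only numpy, scipy, OpenCV 4.12 (cv2) and the standard library are available. Lean on these libraries where they do the work, as an engineer would, in place of code of your own. Each camera call takes 0.05 s, during which the arm holds its last target.

TASK

Check the two light blue sample-tube sleeves on the gauge: slide the one whose hole is big enough fully down over the upright steel gauge pin and leave it sitting there, and put the other one, whose hole is too small for the pin, into the red reject tray. Do not disturb the jar, the tape roll or the marker.

Things in the scene. Friction and masses are not known exactly. Their poses are not given: they have to be found in the camera images.
- sleeve_wide_center (a point): Centre (half-way up, 30 mm above its foot, on its axis) of the light blue plastic sleeve that FITS the pin: a plain upright tube, 50 mm outside diameter, 60 mm tall, straight through bore 34 mm, wall 8 mm, about 60 g. It stands loose on the counter; z axis along the bore. Grip it across its outside from above.
- sleeve_narrow_center (a point): Centre (half-way up, 30 mm above its foot, on its axis) of the light blue plastic sleeve that does NOT fit: same colour and outside (50 mm diameter, 60 mm tall), but the bore is only 14 mm, so seen from above it has a small hole and a thick wall; about 100 g. It stands loose on the counter; z axis along the bore.
- gauge_seat (a point): The gauge, fixed to the counter: a white square base plate 100 x 100 x 12 mm with one upright steel pin in its middle. This point is on the pin's axis at the top face of the base plate (12 mm above the counter), z up. The pin is 24 mm in diameter and stands 50 mm above this point; its top 14 mm is a cone that narrows to 8 mm. A sleeve fully home stands on the base plate, its centre 30 mm above this point and its top 10 mm above the pin's tip.
- reject_tray_in (a point): The red open reject tray, fixed to the counter: 138 x 138 mm outside, walls 4 mm thick and 32 mm high. This point is the centre of its inner floor (4 mm above the counter), x and y along its sides, z up.
Not all that is in view belongs to the job. Leave any green look-alike of the part that bears sleeve_wide_center alone. What is shaped like the part that bears sleeve_narrow_center but orange is not meant.

How it is judged:
By the outcome, as a careful person would: the job done as asked, in the order asked, and still so for the second after the job is handed in, with the robot touching nothing.
It also fails if it takes over 54 s, if anything falls off the work surface, if the arm or the gripper's body presses on something with over 40 N, if the wrist force passes 120 N, or if a joint passes its speed limit or range.

## Working session

There is one attempt and no reset: what is moved stays moved. The work goes in short steps, Python scripts to look and compute and a tool call to move; the robot and the scene stay as the last step left them, time stands still between calls to the robot, and variables do not carry over. Pictures are saved under pics/ and viewed, and the job is handed in when it is done.

Besides the shell and the picture viewer there is one more tool, called as a command line: name --argument value ..., lists and objects as JSON in quotes. arm_command: Moves the arm, as the interface text tells. Shifts and turns lie within -1 to 1; 1 stands for 0.2 m of shift or 60 degrees of turn. Its arguments: {"type":"object","properties":{"motion":{"type":"string"}},"required":["motion"]}

```bash
mkdir -p pics; ls
python3 - <<'E'
from bench import *
import cv2,numpy as np
o=get_obs();print({k:np.round(v,3).tolist() for k,v in o.items()})
for n in("scene","top"):
    c=camera(n);cv2.imwrite(f"pics/{n}0.png",c["img"][:,:,::-1])
    print(n,c["intrinsics"].tolist(),np.round(c["pose"],4).tolist())
    for t in("sleeve_wide_center","sleeve_narrow_center","gauge_seat","reject_tray_in"):
        try: print(t,[(np.round(d["box"],1).tolist(),round(d["conf"],2)) for d in search_frame(n,t)])
        except Exception as e: print(t,e)
E
```

```text
pics
{'time_s': 0.0, 'q': [-1.37, 0.182, 1.608, -0.0, 1.354, -0.206], 'dq': [-0.003, 0.0, 0.001, -0.002, 0.002, -0.001], 'joint_efforts': [-0.001, -44.488, -35.133, -0.0, 0.009, -0.0], 'eef_pos': [0.227, -0.528, 0.23], 'eef_rot': [-0.001, 0.979, 0.202, -0.0], 'wrist_force': [0.405, 0.314, 0.148], 'torque': [0.011, 0.046, 0.015], 'opening': 1.004}
scene [[499.39784920529837, 0.0, 248.57463669788018], [0.0, 499.39784920529837, 189.21525345581784], [0.0, 0.0, 1.0]] [[-0.0927, 0.6599, -0.7456, 1.459], [0.9957, 0.056, -0.0742, 0.0838], [-0.0072, -0.7493, -0.6622, 0.853], [0.0, 0.0, 0.0, 1.0]]
sleeve_wide_center [([253.6, 143.9, 276.3, 171.6], 0.91), ([250.2, 164.6, 271.6, 194.4], 0.6)]
sleeve_narrow_center [([223.6, 203.7, 246.9, 233.0], 0.94), ([179.3, 192.4, 205.6, 226.3], 0.9)]
gauge_seat [([342.1, 166.0, 395.1, 203.6], 0.84)]
reject_tray_in [([91.6, 163.1, 166.3, 210.5], 0.83)]
top [[360.61428250995147, 0.0, 247.14866674920722], [0.0, 360.61428250995147, 189.04019154138382], [0.0, 0.0, 1.0]] [[0.0228, -0.9919, 0.1247, 0.425], [-0.9997, -0.0232, -0.0017, -0.0005], [0.0045, -0.1246, -0.9922, 0.9788], [0.0, 0.0, 0.0, 1.0]]
sleeve_wide_center [([230.1, 201.9, 254.5, 221.4], 0.74), ([226.9, 238.1, 245.1, 260.2], 0.44)]
sleeve_narrow_center [([248.6, 150.4, 266.5, 170.2], 0.91), ([288.2, 157.8, 313.2, 177.1], 0.63), ([231.2, 200.5, 250.8, 220.2], 0.39)]
gauge_seat [([110.9, 200.7, 155.8, 245.9], 0.78)]
reject_tray_in [([332.9, 171.9, 392.7, 231.5], 0.64)]
```

Run:
```python
import cv2,numpy as np
t=cv2.imread("pics/top0.png");s=cv2.imread("pics/scene0.png")
cv2.imwrite("pics/topc.png",cv2.resize(t[130:280,210:410],None,fx=4,fy=4,interpolation=cv2.INTER_CUBIC))
cv2.imwrite("pics/scenec.png",cv2.resize(s[120:250,80:420],None,fx=2.3,fy=2.3,interpolation=cv2.INTER_CUBIC))
```

```text
(no output)
```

View pics/top0.png

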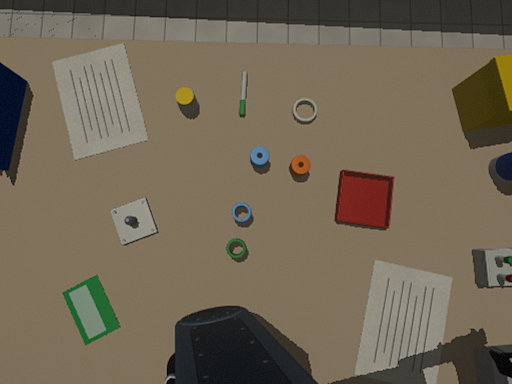

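View pics/topc.png

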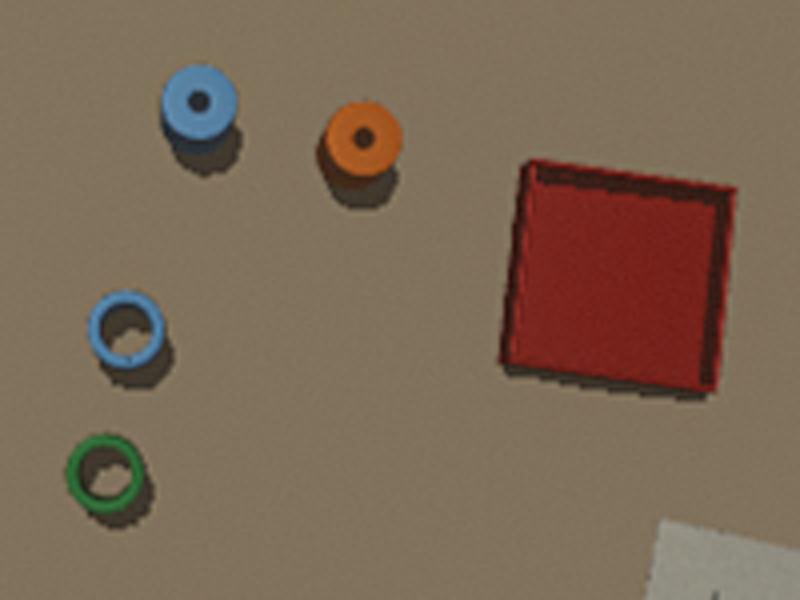

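View pics/scenec.png

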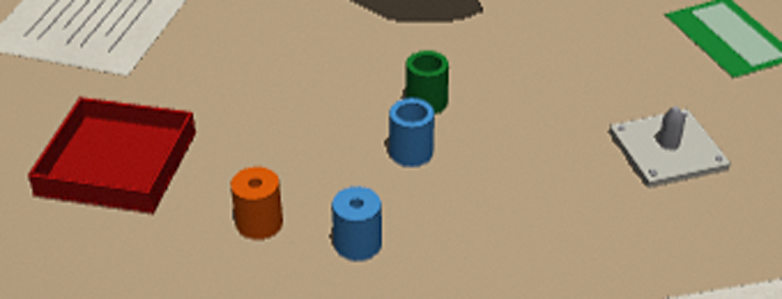

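Light blue pieces in top view: (242,212) has a large bore, so it is the wide sleeve. (260,156) has a small hole, so it is the narrow one. The green ring at (236,248) and the orange tube at (301,165) are look-alikes to leave alone. The gauge is at about (133,222), the tray at about (364,199), the jar at (185,96), the marker at (243,95) and the tape roll at (305,110).

```bash
cat > h.py <<'E'
from bench import *
import cv2,numpy as np
from scipy.spatial.transform import Rotation as R
def ray(K,T,u,v,z):
    d=T[:3,:3]@np.linalg.solve(np.array(K),[u,v,1.]);o=T[:3,3]
    return o+d*(z-o[2])/d[2]
def proj(K,T,p):
    c=np.linalg.inv(T)@np.append(p,1);q=np.array(K)@c[:3];return q[:2]/q[2]
def rot(o=None):
    q=(o or get_obs())["eef_rot"];return R.from_quat([q[1],q[2],q[3],q[0]])
def wristT(c,o):
    T=np.eye(4);T[:3,:3]=rot(o).as_matrix();T[:3,3]=o["eef_pos"];return T@np.array(c["mount"])
def blobs(img,lo,hi,amin=20):
    h=cv2.cvtColor(img,cv2.COLOR_RGB2HSV);m=cv2.inRange(h,lo,hi)
    cs,_=cv2.findContours(m,cv2.RETR_EXTERNAL,cv2.CHAIN_APPROX_NONE)
    return [c for c in cs if cv2.contourArea(c)>amin]
def delta(pos,yaw=None):
    "shift (tool units of 0.2 m) to pos keeping; and rotvec units to straight-down with tool x heading yaw"
    o=get_obs();r=rot(o);d=r.inv().apply(np.array(pos)-o["eef_pos"])
    print("shift m",d.round(4),"units",(d/.2).round(3))
    if yaw is not None:
        # tool y dir heading yaw, z down
        best=None
        for k in(0,np.pi):
            y=np.array([np.cos(yaw+k),np.sin(yaw+k),0]);z=np.array([0,0,-1.]);x=np.cross(y,z)
            t=R.from_matrix(np.c_[x,y,z]);a=(r.inv()*t).as_rotvec()
            print("turn deg",np.degrees(a).round(2),"units",(a/np.radians(60)).round(3))
E
python3 - <<'E'
from h import *
c=camera("top");K,T,I=c["intrinsics"],np.array(c["pose"]),c["img"]
for n,u,v,z in[("wide",241.75,212.25,.06),("narrow",260,155.5,.06),("green",236.5,248.5,.06),("orange",300.75,164.75,.06)]:
    print(n,ray(K,T,u,v,z).round(4))
for x in blobs(I,(0,150,60),(8,255,255),300):
    r=cv2.minAreaRect(x);print("tray",r,ray(K,T,*r[0],.032).round(4),[ray(K,T,*p,.032).round(3)[:2].tolist() for p in cv2.boxPoints(r)])
for x in blobs(I,(0,0,120),(180,50,255),300):
    r=cv2.minAreaRect(x);print("white",np.round(r[0],1),np.round(r[1],1),ray(K,T,*r[0],.012).round(4),[ray(K,T,*p,.012).round(3)[:2].tolist() for p in cv2.boxPoints(r)])
c=camera("scene");K,T=c["intrinsics"],np.array(c["pose"])
# scene-crop top ring centres
for n,u,v,z in[("wide",411/2.3+80,112/2.3+120,.06),("narrow",357/2.3+80,203/2.3+120,.06),("green",427/2.3+80,63/2.3+120,.06),("gaugeTip",677/2.3+80,110/2.3+120,.062)]:
    print(n,ray(K,T,u,v,z).round(4))
for x in blobs(c["img"],(0,0,150),(180,40,255),300):
    r=cv2.boundingRect(x);m=cv2.moments(x);print(r,ray(K,T,m["m10"]/m["m00"],m["m01"]/m["m00"],.012).round(3))
o=get_obs();print(rot(o).as_matrix().round(3).tolist(),np.round(camera("wrist")["mount"],4).tolist())
E
```

```text
wide [0.4806 0.0103 0.06  ]
narrow [ 0.6291 -0.0335  0.06  ]
green [0.3891 0.0213 0.06  ]
orange [ 0.6071 -0.1395  0.06  ]
tray ((364.71002197265625, 198.52999877929688), (55.29575729370117, 51.47737503051758), 8.130102157592773) [ 0.526  -0.3132  0.032 ] [[0.467, -0.231], [0.603, -0.251], [0.586, -0.397], [0.45, -0.374]]
white [ 87.3 311.4] [49.9 19.2] [0.2179 0.404  0.012 ] [[0.264, 0.457], [0.285, 0.413], [0.172, 0.352], [0.152, 0.395]]
white [404.  323.6] [ 81.6 116.4] [ 0.2053 -0.4157  0.012 ] [[0.08, -0.283], [0.368, -0.342], [0.335, -0.553], [0.05, -0.487]]
white [499.6 266. ] [36.2 26. ] [ 0.3573 -0.6732  0.012 ] [[0.4, -0.637], [0.409, -0.706], [0.315, -0.709], [0.307, -0.641]]
white [132.8 220.4] [37.7 37.7] [0.455  0.3012 0.012 ] [[0.485, 0.367], [0.52, 0.274], [0.426, 0.236], [0.391, 0.328]]
white [304.5 109. ] [22. 23.] [ 0.7746 -0.1565  0.012 ] [[0.806, -0.124], [0.807, -0.189], [0.744, -0.189], [0.742, -0.125]]
white [ 98.8 101. ] [101.5  76.8] [0.7836 0.4162 0.012 ] [[0.896, 0.565], [0.959, 0.359], [0.674, 0.271], [0.616, 0.471]]
white [487.5  41. ] [14. 29.] [ 0.9889
[... 1696 characters left out ...]
012 ] [[0.969, 0.68], [1.037, 0.685], [1.036, 0.602], [0.967, 0.598]]
wide [0.4863 0.0131 0.06  ]
narrow [ 0.6345 -0.0295  0.06  ]
green [0.3957 0.0245 0.06  ]
gaugeTip [0.461  0.3019 0.062 ]
(156, 252, 31, 24) [ 0.77  -0.157  0.012]
(369, 236, 143, 133) [0.819 0.416 0.012]
(346, 166, 51, 33) [0.466 0.3   0.012]
(382, 122, 39, 26) [0.236 0.405 0.012]
(0, 122, 47, 19) [ 0.316 -0.691  0.012]
(71, 99, 105, 54) [ 0.257 -0.409  0.012]
(0, 58, 80, 30) [-0.009 -0.8    0.012]
(311, 0, 168, 7) [-0.784  0.584  0.012]
[[0.918, 0.396, -0.0], [0.396, -0.918, -0.0], [-0.0, 0.0, -1.0]] [[0.0012, -0.9573, -0.289, 0.074], [1.0, 0.001, 0.0007, 0.0007], [-0.0004, -0.289, 0.9573, -0.1433], [0.0, 0.0, 0.0, 1.0]]
```

arm_command --motion "0 0 0 0 0 0.1 1; 0 0 0 0 0 0.1 1; 0 0 0 0 0 0.1 1; 0 0 0 0 0 0.09 1; 0.086 -0.18 0 0 0 0 1; 0.086 -0.18 0 0 0 0 1; 0.086 -0.18 0 0 0 0 1; 0.086 -0.18 0 0 0 0 1; 0.086 -0.18 0 0 0 0 1; 0.086 -0.18 0 0 0 0 1"

```text
time_s: 1.48
eef_pos: [0.3351, -0.3141, 0.2301]
eef_rot: [0.002, 1.0, -0.018, -0.0]
wrist_force: [1.2, -0.6, -0.4]
opening: 1.001
```

arm_command --motion "0.076 -0.183 0 0 0 0 1; 0.076 -0.183 0 0 0 0 1; 0.076 -0.183 0 0 0 0 1; 0.076 -0.183 0 0 0 0 1; 0.076 -0.183 0 0 0 0 1; 0.076 -0.183 0 0 0 0 1; 0.076 -0.183 0 0 0 0 1; 0.076 -0.183 0 0 0 0 1; 0.076 -0.183 0 0 0 0 1; 0 0 0 0 0 0 1"

```text
time_s: 2.32
eef_pos: [0.4902, 0.0329, 0.2325]
eef_rot: [0.003, 1.0, -0.016, 0.005]
wrist_force: [-1.2, -0.4, 0.7]
opening: 0.998
```

```bash
cat >> h.py <<'E'
def wpic(name,f=1.5):
    o=get_obs();c=camera("wrist");cv2.imwrite(f"pics/{name}.png",cv2.resize(c["img"][:,:,::-1],None,fx=f,fy=f))
    return c["intrinsics"],wristT(c,o),c["img"],o
E
python3 - <<'E'
from h import *
K,T,I,o=wpic("w1");print(o["eef_pos"],o["eef_rot"])
for x in blobs(I,(95,90,60),(125,255,255),200):
    r=cv2.boundingRect(x);m=cv2.moments(x);print(r,m["m10"]/m["m00"],m["m01"]/m["m00"])
print("pred wide",proj(K,T,[.483,.0115,.06]),proj(K,T,[.6318,-.0315,.06]))
print(search_frame("wrist","sleeve_wide_center"))
E
```

```text
[0.4901572  0.03285215 0.23246767] [ 0.00289085  0.99985188 -0.01611493  0.0053069 ]
(255, 157, 42, 48) 274.31196438508624 180.90116861435726
(287, 15, 53, 54) 315.1720698254364 41.603574397339976
pred wide [274.85443888 183.312455  ] [315.08838407  39.9327571 ]
[{'box': [251.7, 155.9, 295.6, 206.0], 'conf': 0.94}, {'box': [246.4, 219.8, 286.1, 274.7], 'conf': 0.79}]
```

View pics/w1.png

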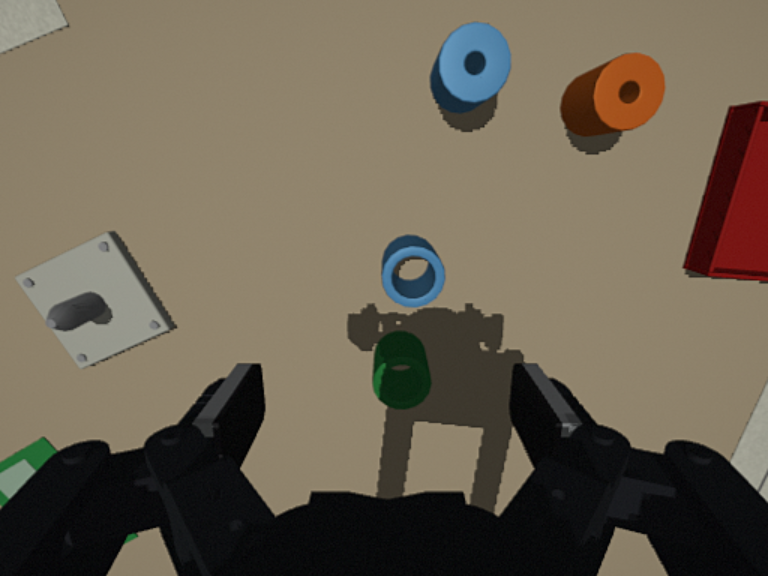

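The crop is clear: the wide sleeve is the large-bore light blue ring at (413,275) in the enlarged picture. The green ring behind it at (401,370) stays, and the narrow sleeve is at (475,62).

Run:
```python
from h import *
o=get_obs();print(o["eef_pos"])
delta([.483,.0112,.13],-np.pi/2)
```

```text
[0.48871554 0.02863998 0.23206463]
shift m [-0.006   0.0168  0.1022] units [-0.03   0.084  0.511]
turn deg [ 0.48 -0.49 -1.94] units [ 0.008 -0.008 -0.032]
turn deg [ -0.77  -0.75 178.06] units [-0.013 -0.012  2.968]
```

arm_command --motion "-0.015 0.042 0.1 0.008 -0.008 -0.032 1; -0.015 0.042 0.14 0 0 0 1; 0 0 0.14 0 0 0 1; 0 0 0.13 0 0 0 1; 0 0 0 0 0 0 1; 0 0 0 0 0 0 1"

```text
time_s: 2.92
eef_pos: [0.4828, 0.0037, 0.1297]
eef_rot: [0.002, 1.0, -0.002, 0.003]
wrist_force: [0.2, 0.5, -0.2]
opening: 1.004
```

Run:
```python
from h import *
K,T,I,o=wpic("w2");print(o["eef_pos"],o["eef_rot"])
for x in blobs(I,(95,90,60),(125,255,255),200):
    print(cv2.boundingRect(x))
p=np.array([.483,.0112,.06]);print("pred",proj(K,T,p))
J=I[:,:,::-1].copy()
for rr in(.025,.017):
    pts=np.array([proj(K,T,p+[rr*np.cos(a),rr*np.sin(a),0]) for a in np.linspace(0,6.28,60)])
    cv2.polylines(J,[np.round(pts*8).astype(int)],True,(0,0,255),1,shift=3)
cv2.imwrite("pics/w2b.png",cv2.resize(J,None,fx=1.5,fy=1.5,interpolation=cv2.INTER_CUBIC))
```

```text
[0.4828368  0.00367312 0.12973806] [ 0.00182537  0.99999205 -0.00241148  0.00259854]
(217, 165, 61, 71)
(270, 0, 77, 37)
pred [247.28088217 205.88460749]
```

View pics/w2b.png

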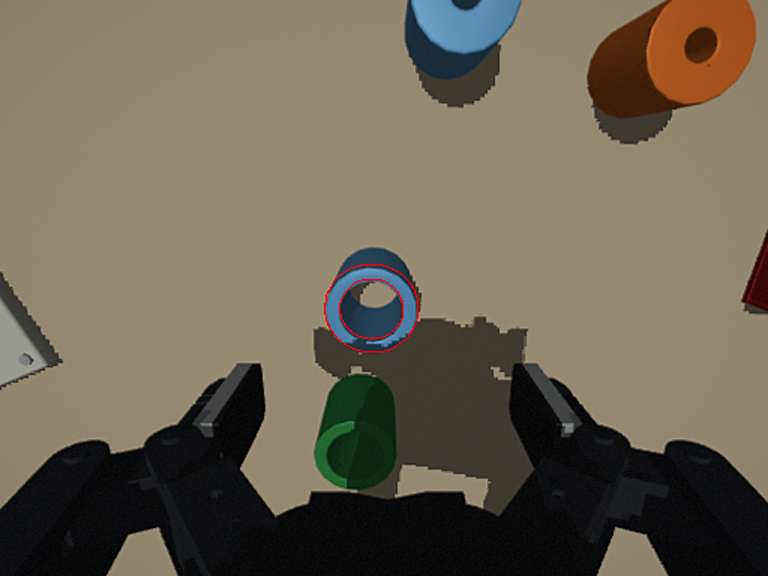

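arm_command --motion "0 -0.037 0.05 0 0 0 1; 0 0 0.12 0 0 0 1; 0 0 0.12 0 0 0 1; 0 0 0.12 0 0 0 1; 0 0 0.06 0 0 0 1; 0 0 0 0 0 0 1; 0 0 0 0 0 0 1"

```text
time_s: 3.55
eef_pos: [0.4928, 0.0093, 0.042]
eef_rot: [0.004, 1.0, -0.004, 0.013]
wrist_force: [0.1, -0.2, -0.0]
opening: 1.001
```

Run:
```python
from h import *
K,T,I,o=wpic("w3",1);print(o["eef_pos"],o["eef_rot"],o["wrist_force"]);delta([.483,.0112,.027],-np.pi/2)
```

```text
[0.49278391 0.00933521 0.04195438] [ 0.00396373  0.99990274 -0.00397635  0.0127669 ] [ 0.08388586 -0.183784   -0.02291293]
shift m [-0.0103 -0.002   0.0149] units [-0.052 -0.01   0.075]
turn deg [ 0.46 -1.49 -0.46] units [ 0.008 -0.025 -0.008]
turn deg [ -2.33  -0.72 179.53] units [-0.039 -0.012  2.992]
```

View pics/w3.png

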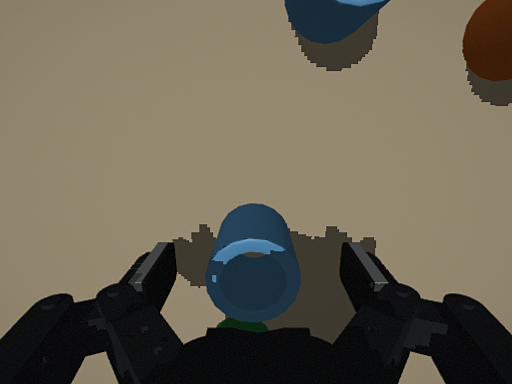

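arm_command --motion "-0.026 -0.005 0.03 0.004 -0.013 -0.004 1; -0.026 -0.005 0.03 0.004 -0.013 -0.004 1; 0 0 0.015 0 0 0 1; 0 0 0 0 0 0 1; 0 0 0 0 0 0 1"

```text
time_s: 4.02
eef_pos: [0.4853, 0.0111, 0.03]
eef_rot: [0.0, 1.0, 0.001, 0.002]
wrist_force: [0.5, -0.2, -0.6]
opening: 0.998
```

Run:
```python
from h import *
K,T,I,o=wpic("w4",1);print(o["eef_pos"],o["eef_rot"],o["wrist_force"]);delta([.483,.0112,.027],-np.pi/2)
```

```text
[0.48525808 0.01114376 0.03004075] [2.26676862e-04 9.99997719e-01 9.11246064e-04 1.91823648e-03] [ 0.48314796 -0.15332205 -0.57505886]
shift m [-0.0023 -0.0001  0.003 ] units [-0.011 -0.     0.015]
turn deg [ 0.03 -0.22  0.11] units [ 0.    -0.004  0.002]
turn deg [ 3.5000e-01  4.0000e-02 -1.7989e+02] units [ 6.000e-03  1.000e-03 -2.998e+00]
```

View pics/w4.png

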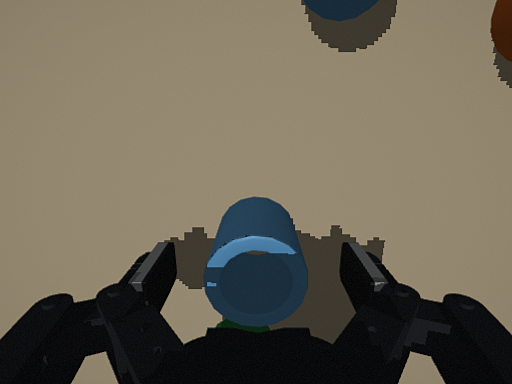

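arm_command --motion "-0.011 0 0.015 0 0 0 1; 0 0 0 0 0 0 1; 0 0 0 0 0 0 0.3; 0 0 0 0 0 0 0.3; 0 0 0 0 0 0 0.3; 0 0 0 0 0 0 0.3; 0 0 0 0 0 0 0.3; 0 0 0 0 0 0 0.3; 0 0 0 0 0 0 0.3"

```text
time_s: 4.82
eef_pos: [0.4838, 0.0109, 0.0277]
eef_rot: [0.0, 1.0, 0.001, 0.003]
wrist_force: [0.3, 0.7, -1.3]
opening: 0.561
```

Run:
```python
from h import *
K,T,I,o=wpic("w5",1);print(o["eef_pos"],o["eef_rot"],o["wrist_force"],o["opening"])
```

```text
[0.48376778 0.01090119 0.02774201] [4.49096087e-04 9.99995246e-01 8.09763367e-04 2.94102925e-03] [ 0.29988     0.72129491 -1.32105359] 0.5605457750977318
```

View pics/w5.png

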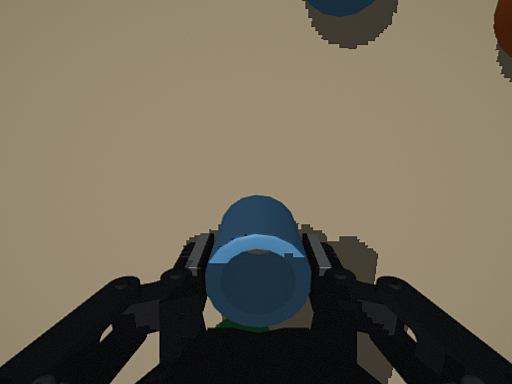

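arm_command --motion "0 0 -0.04 0 0 0 0.3; 0 0 -0.1 0 0 0 0.3; 0 0 -0.12 0 0 0 0.3; 0 0 -0.12 0 0 0 0.3; 0 0 -0.12 0 0 0 0.3; 0 0 -0.12 0 0 0 0.3; 0 0 -0.08 0 0 0 0.3; 0 0 0 0 0 0 0.3; -0.05 -0.15 0 0 0 0 0.3; -0.05 -0.15 0 0 0 0 0.3"

```text
time_s: 5.7
eef_pos: [0.4628, 0.0683, 0.1768]
eef_rot: [0.001, 1.0, -0.003, 0.003]
wrist_force: [0.7, 1.1, -0.3]
opening: 0.56
```

arm_command --motion "-0.08 -0.15 0 0 0 0 0.3; -0.08 -0.15 0 0 0 0 0.3; -0.08 -0.15 0 0 0 0 0.3; 0 -0.15 0 0 0 0 0.3; 0 0 0 0 0 0 0.3; 0 0 0 0 0 0 0.3"

```text
time_s: 6.2
eef_pos: [0.4078, 0.1967, 0.1722]
eef_rot: [0.001, 1.0, -0.002, 0.001]
wrist_force: [-0.0, -0.3, -0.5]
opening: 0.565
```

Run:
```python
from h import *
K,T,I,o=wpic("w6",1.5);print(o["eef_pos"],o["eef_rot"],o["wrist_force"],o["opening"])
for p in([.458,.3015,.062],[.458,.3015,.012]):print(proj(K,T,p)*1.5)
for x in blobs(I,(0,0,110),(180,50,255),300):
    r=cv2.minAreaRect(x);print("white",np.round(r[0],1),np.round(r[1],1),ray(K,T,*r[0],.012).round(4))
print(search_frame("wrist","gauge_seat"))
```

```text
[0.40782414 0.19665063 0.17218267] [ 7.19882530e-04  9.99998190e-01 -1.67973928e-03  5.29718526e-04] [-0.04076968 -0.31487037 -0.52957247] 0.564946426803641
[208.61901879 206.79969014]
[237.13631027 199.958997  ]
white [ 76.5 289. ] [28.2 33.9] [0.2661 0.4243 0.012 ]
white [157.8 135.5] [99.4 94.3] [0.4557 0.3021 0.012 ]
[{'box': [94.4, 73.0, 222.2, 192.8], 'conf': 0.7}]
```

View pics/w6.png

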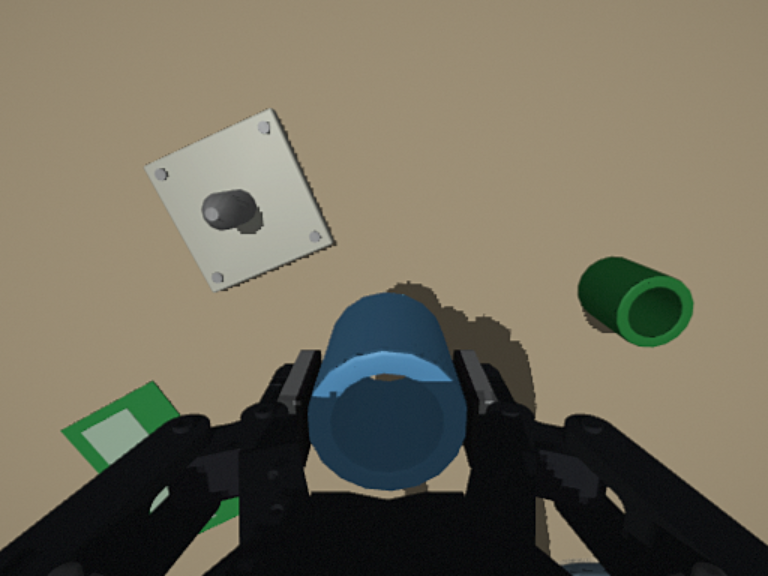

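Run:
```python
from h import *
o=get_obs();c=camera("wrist");K,T,I=c["intrinsics"],wristT(c,o),c["img"]
print("tip",ray(K,T,211/1.5,212.5/1.5,.062),"bolts",ray(K,T,239.2/1.5,204/1.5,.013))
# overlay of the assumed held sleeve top rim: centre TCP xy, bottom 27.5mm below tcp -> top +32.5
J=I[:,:,::-1].copy();e=np.array(o["eef_pos"])
for dx in(-.001,):
  for rr,dz in((.025,.0325),(.017,.0325),(.025,-.0275)):
    p=e+[dx,0,dz]
    pts=np.array([proj(K,T,p+[rr*np.cos(a),rr*np.sin(a),0]) for a in np.linspace(0,6.28,80)])
    cv2.polylines(J,[np.round(pts*8).astype(int)],True,(0,0,255),1,shift=3)
cv2.imwrite("pics/w6b.png",cv2.resize(J[160:350,130:380],None,fx=3,fy=3,interpolation=cv2.INTER_CUBIC))
```

```text
tip [0.45558245 0.29949457 0.062     ] bolts [0.45622419 0.29897782 0.013     ]
```

View pics/w6b.png

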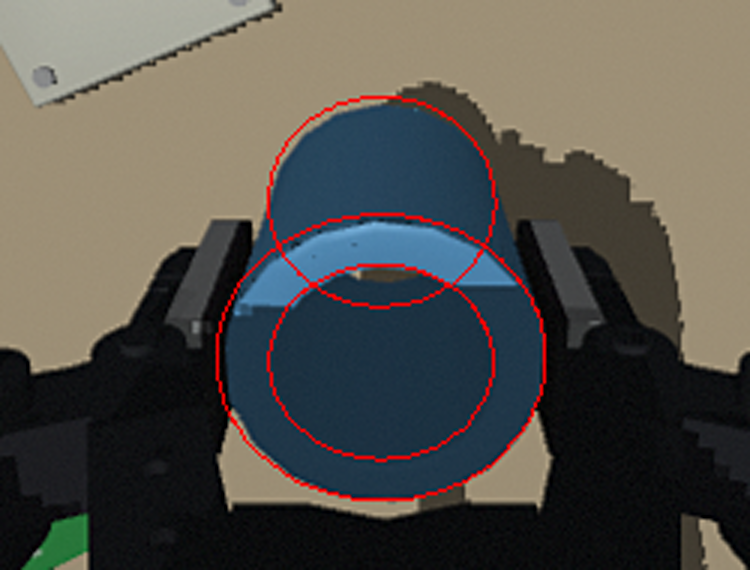

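The gauge pin's tip is at (211,213) and the base bolts are centred at (239,204), which puts the pin at about (0.456, 0.2995). The held sleeve matches the overlay to about 1 mm. Moving over the pin.

arm_command --motion "0.06 -0.13 0 0 0 0 0.3; 0.06 -0.13 0 0 0 0 0.3; 0.06 -0.13 0 0 0 0 0.3; 0.06 -0.13 0 0 0 0 0.3; 0 0 0.05 0 0 0 0.3; 0 0 0.05 0 0 0 0.3; 0 0 0.05 0 0 0 0.3; 0 0 0.05 0 0 0 0.3; 0 0 0 0 0 0 0.3; 0 0 0 0 0 0 0.3"

```text
time_s: 7.18
eef_pos: [0.4636, 0.2899, 0.1259]
eef_rot: [0.003, 1.0, -0.013, -0.001]
wrist_force: [0.2, 0.5, -0.3]
opening: 0.561
```

Run:
```python
from h import *
K,T,I,o=wpic("w7",1.5);print(o["eef_pos"],o["eef_rot"],o["wrist_force"],o["opening"])
delta([.4575,.3,.095],-np.pi/2)
```

```text
[0.46355613 0.28993427 0.12588649] [ 2.83232794e-03  9.99910941e-01 -1.30219908e-02 -7.17909268e-04] [ 0.17354162  0.52504982 -0.27110657] 0.5613481343240155
shift m [-0.006  -0.0102  0.0307] units [-0.03  -0.051  0.154]
turn deg [ 0.34  0.11 -1.49] units [ 0.006  0.002 -0.025]
turn deg [  0.18  -0.53 178.51] units [ 0.003 -0.009  2.975]
```

View pics/w7.png

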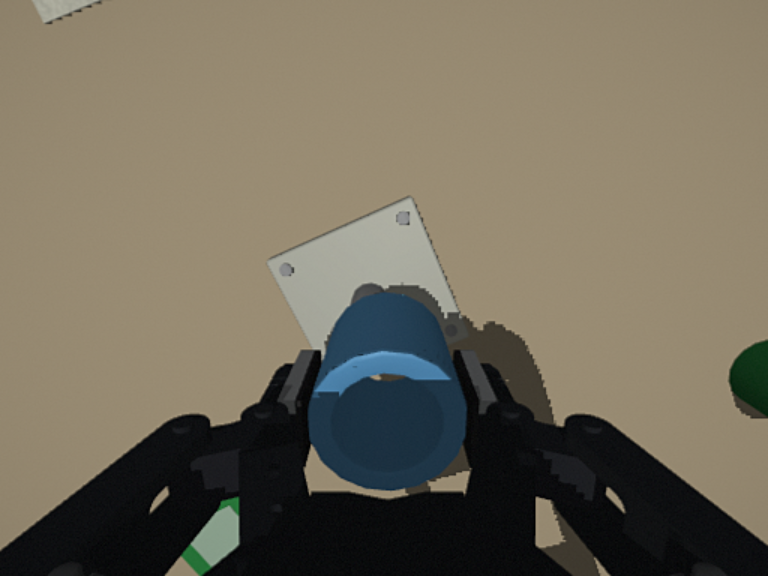

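arm_command --motion "-0.03 -0.051 0 0 0 -0.025 0.3; 0 0 0 0 0 0 0.3; 0 0 0 0 0 0 0.3"

```text
time_s: 7.48
eef_pos: [0.4573, 0.3004, 0.1268]
eef_rot: [0.003, 1.0, 0.001, -0.0]
wrist_force: [-0.5, 0.6, -0.2]
opening: 0.564
```

Run:
```python
from h import *
delta([.4575,.3,.092],-np.pi/2);print(get_obs()["eef_pos"])
```

```text
shift m [0.0002 0.0002 0.0348] units [0.001 0.001 0.174]
turn deg [0.31 0.05 0.08] units [0.005 0.001 0.001]
turn deg [-8.0000e-02  4.8000e-01 -1.7992e+02] units [-1.000e-03  8.000e-03 -2.999e+00]
[0.45733894 0.30039914 0.12676178]
```

Descend gently to just above the pin's tip, then check.

arm_command --motion "0 0 0.05 0 0 0 0.3; 0 0 0.05 0 0 0 0.3; 0 0 0.04 0 0 0 0.3; 0 0 0 0 0 0 0.3; 0 0 0 0 0 0 0.3"

```text
time_s: 7.9
eef_pos: [0.4575, 0.3011, 0.0968]
eef_rot: [0.002, 1.0, 0.002, 0.001]
wrist_force: [-0.4, -0.4, -0.8]
opening: 0.561
```

Run:
```python
from h import *
K,T,I,o=wpic("w8",1.5);print(o["eef_pos"],o["wrist_force"])
delta([.4575,.3,.0395],-np.pi/2)
c=camera("scene");cv2.imwrite("pics/s8.png",cv2.resize(c["img"][90:230,290:450,::-1],None,fx=4,fy=4))
```

```text
[0.4574617  0.3011435  0.09679394] [-0.42732634 -0.42251903 -0.75026359]
shift m [0.0002 0.0007 0.0572] units [0.001 0.004 0.286]
turn deg [ 0.28 -0.05  0.17] units [ 0.005 -0.001  0.003]
turn deg [ 7.0000e-02  4.3000e-01 -1.7983e+02] units [ 1.000e-03  7.000e-03 -2.997e+00]
```

View pics/s8.png

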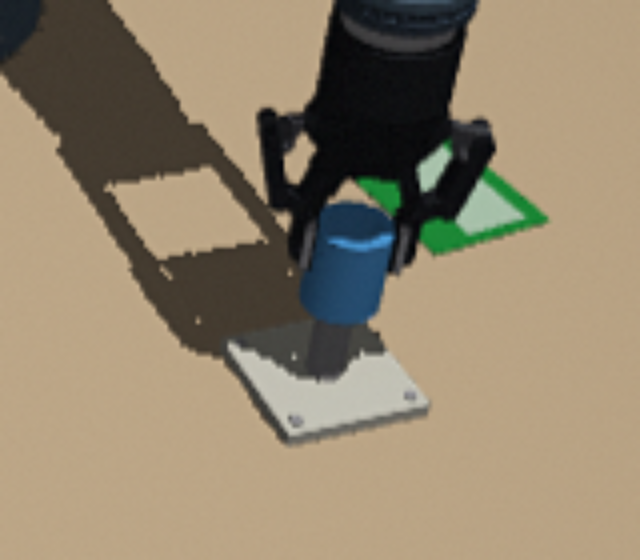

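View pics/w8.png

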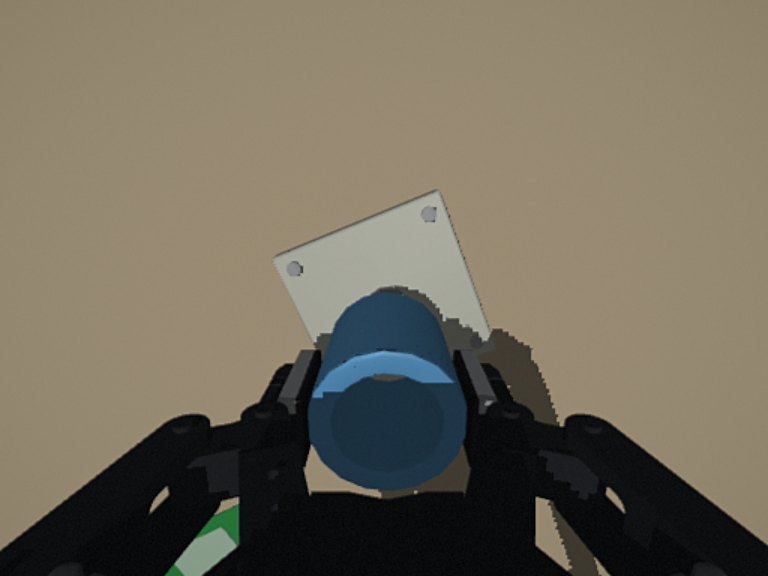

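arm_command --motion "0 0.003 0.04 0 0 0 0.3; 0 0 0.04 0 0 0 0.3; 0 0 0.02 0 0 0 0.3; 0 0 0 0 0 0 0.3"

```text
time_s: 8.33
eef_pos: [0.4584, 0.3005, 0.076]
eef_rot: [0.002, 1.0, 0.001, 0.002]
wrist_force: [0.2, 0.0, -1.5]
opening: 0.564
```

arm_command --motion "-0.005 0.003 0.04 0 0 0 0.3; 0 0 0.04 0 0 0 0.3; 0 0 0.03 0 0 0 0.3; 0 0 0.03 0 0 0 0.3; 0 0 0 0 0 0 0.3"

```text
time_s: 8.75
eef_pos: [0.4571, 0.2995, 0.0445]
eef_rot: [0.002, 1.0, 0.001, 0.001]
wrist_force: [0.2, 0.2, -1.8]
opening: 0.562
```

arm_command --motion "0 0 0.012 0 0 0 0.3; 0 0 0.008 0 0 0 0.3; 0 0 0 0 0 0 0.3; 0 0 0 0 0 0 0.3"

```text
time_s: 9.08
eef_pos: [0.4572, 0.2996, 0.0399]
eef_rot: [0.002, 1.0, 0.001, 0.001]
wrist_force: [-0.7, -0.0, -0.9]
opening: 0.559
```

Near contact. Open and look.

arm_command --motion "0 0 0 0 0 0 0.9; 0 0 0 0 0 0 0.9; 0 0 0 0 0 0 0.9; 0 0 0 0 0 0 0.9; 0 0 0 0 0 0 0.9; 0 0 0 0 0 0 0.9"

```text
time_s: 9.58
eef_pos: [0.4584, 0.3001, 0.0413]
eef_rot: [0.002, 1.0, 0.001, 0.003]
wrist_force: [0.0, 0.0, -0.4]
opening: 0.899
```

Run:
```python
from h import *
K,T,I,o=wpic("w9",1.5);print(o["eef_pos"],o["wrist_force"],o["opening"])
```

```text
[0.45842279 0.30012252 0.04132796] [ 0.00892638  0.04194625 -0.38820218] 0.898870385131935
```

View pics/w9.png

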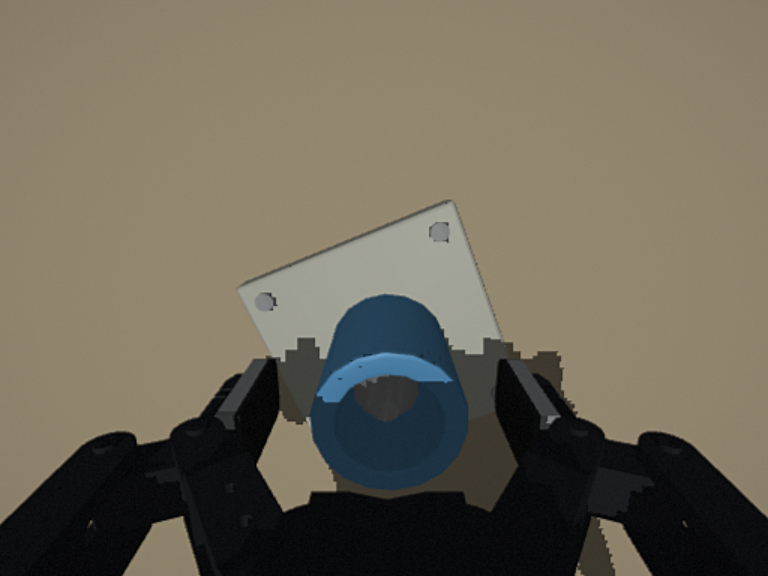

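The sleeve is around the pin, which shows in the bore at (388,400). Rising straight up.

arm_command --motion "0 0 -0.05 0 0 0 0.9; 0 0 -0.1 0 0 0 0.9; 0 0 -0.1 0 0 0 1; 0 0 -0.12 0 0 0 1; 0 0 -0.12 0 0 0 1; 0 0 -0.12 0 0 0 1; 0 0 -0.12 0 0 0 1; 0 0 -0.12 0 0 0 1; 0 0 -0.06 0 0 0 1; 0 0 0 0 0 0 1"

```text
time_s: 10.47
eef_pos: [0.4557, 0.3001, 0.237]
eef_rot: [0.002, 1.0, 0.001, 0.002]
wrist_force: [0.6, 0.7, 0.4]
opening: 0.998
```

Run:
```python
from h import *
K,T,I,o=wpic("w10",1.5);print(o["eef_pos"],o["eef_rot"])
c=camera("scene");cv2.imwrite("pics/s10.png",cv2.resize(c["img"][90:230,290:450,::-1],None,fx=4,fy=4))
delta([.632,-.0315,.22])
```

```text
[0.45573143 0.30014131 0.23700699] [0.00179976 0.99999545 0.0014127  0.0019677 ]
shift m [0.1764 0.3316 0.0158] units [0.882 1.658 0.079]
```

View pics/w10.png

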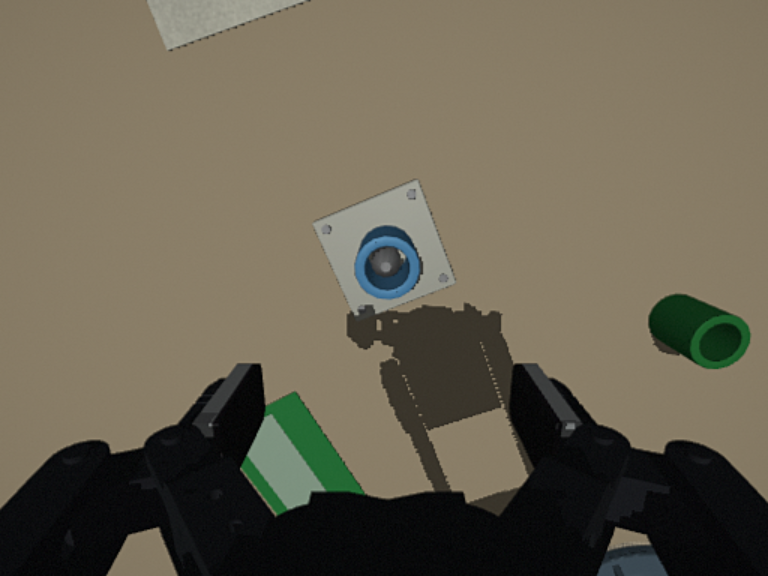

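View pics/s10.png

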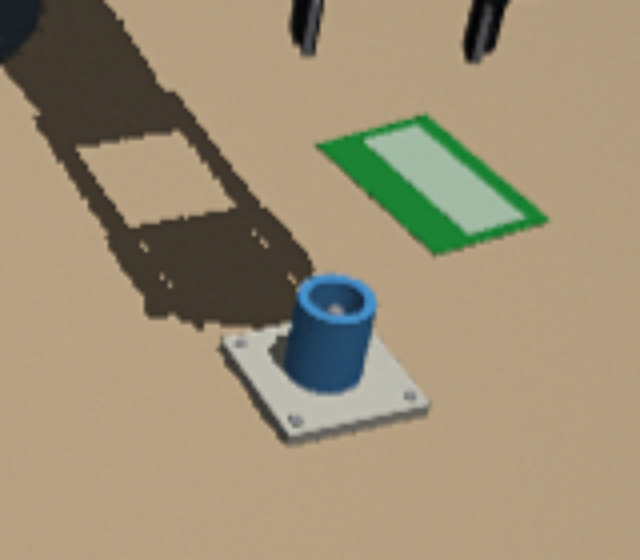

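arm_command --motion "0.09 0.166 0 0 0 0 1; 0.09 0.166 0 0 0 0 1; 0.09 0.166 0 0 0 0 1; 0.09 0.166 0 0 0 0 1; 0.09 0.166 0 0 0 0 1; 0.09 0.166 0 0 0 0 1; 0.09 0.166 0 0 0 0 1; 0.09 0.166 0 0 0 0 1; 0.09 0.166 0 0 0 0 1; 0 0 0 0 0 0 1"

```text
time_s: 11.4
eef_pos: [0.6141, -0.009, 0.2155]
eef_rot: [0.002, 1.0, 0.006, -0.013]
wrist_force: [-0.3, -0.1, 0.7]
opening: 1.003
```

```bash
cat >> h.py <<'E'
def overlay(name,p,rs,K,T,I,f=1.5):
    J=I[:,:,::-1].copy()
    for rr in rs:
        pts=np.array([proj(K,T,np.array(p)+[rr*np.cos(a),rr*np.sin(a),0]) for a in np.linspace(0,6.28,60)])
        cv2.polylines(J,[np.round(pts*8).astype(int)],True,(0,0,255),1,shift=3)
    cv2.imwrite(f"pics/{name}.png",cv2.resize(J,None,fx=f,fy=f,interpolation=cv2.INTER_CUBIC))
E
python3 - <<'E'
from h import *
K,T,I,o=wpic("w11",1.5);print(o["eef_pos"],o["eef_rot"])
overlay("w11b",[.632,-.0315,.06],(.025,.007),K,T,I)
delta([.632,-.0315,.14],-np.pi/2)
E
```

```text
[ 0.61411968 -0.00900342  0.21552109] [ 0.00165903  0.99989451  0.00593108 -0.01315434]
shift m [0.0214 0.0253 0.0742] units [0.107 0.127 0.371]
turn deg [0.07 1.65 0.71] units [0.001 0.028 0.012]
turn deg [-2.5900e+00  1.1000e-01 -1.7927e+02] units [-4.300e-02  2.000e-03 -2.988e+00]
```

View pics/w11b.png

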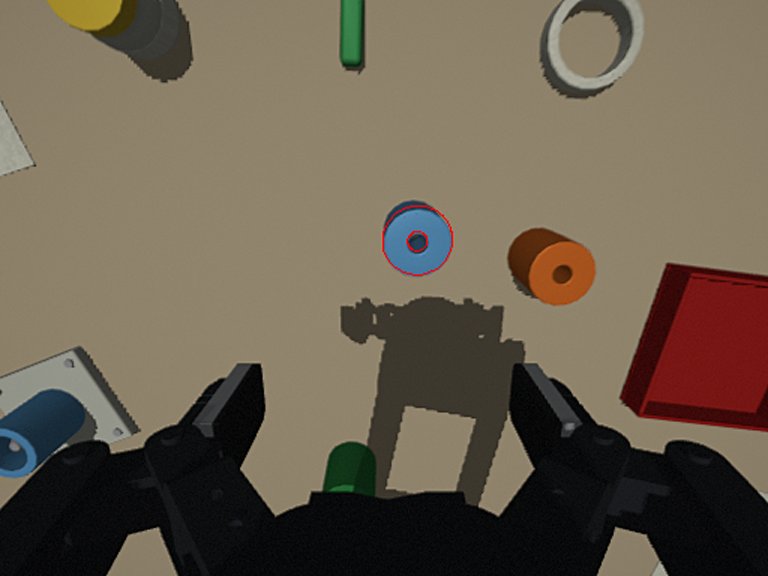

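The overlay lands on the light-blue, small-hole sleeve at (418,241). The orange tube at (562,273) is the look-alike to leave. Approaching.

arm_command --motion "0.053 0.063 0.1 0 0.014 0.006 1; 0.053 0.063 0.1 0 0.014 0.006 1; 0 0 0.1 0 0 0 1; 0 0 0.07 0 0 0 1; 0 0 0 0 0 0 1; 0 0 0 0 0 0 1"

```text
time_s: 11.95
eef_pos: [0.6273, -0.0269, 0.1299]
eef_rot: [-0.002, 1.0, -0.0, -0.006]
wrist_force: [0.0, -0.0, 0.5]
opening: 0.999
```

Run:
```python
from h import *
K,T,I,o=wpic("w12",1.5);print(o["eef_pos"],o["eef_rot"])
overlay("w12b",[.632,-.0315,.06],(.025,.007),K,T,I)
delta([.632,-.0315,.08],-np.pi/2)
```

```text
[ 0.62731792 -0.02692779  0.1298677 ] [-2.26501551e-03  9.99981164e-01 -1.38079013e-04 -5.70283611e-03]
shift m [0.0056 0.0051 0.0497] units [0.028 0.025 0.248]
turn deg [-0.27  0.69  0.  ] units [-0.005  0.011  0.   ]
turn deg [  -1.08   -0.43 -179.99] units [-0.018 -0.007 -3.   ]
```

View pics/w12b.png

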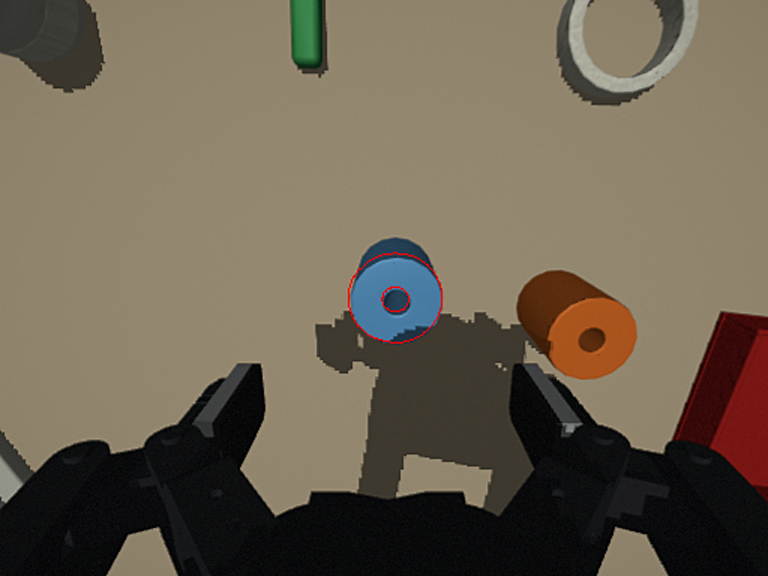

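arm_command --motion "0.028 0.025 0.05 -0.005 0.011 0 0.88; 0 0 0.1 0 0 0 0.88; 0 0 0.08 0 0 0 0.88; 0 0 0 0 0 0 0.88; 0 0 0 0 0 0 0.88"

```text
time_s: 12.42
eef_pos: [0.6352, -0.0284, 0.0886]
eef_rot: [0.001, 1.0, 0.002, 0.004]
wrist_force: [0.6, -0.4, -0.2]
opening: 0.881
```

Run:
```python
from h import *
print(get_obs()["eef_pos"]);delta([.632,-.0315,.03],-np.pi/2)
```

```text
[ 0.63516041 -0.02841152  0.08862373]
shift m [-0.0036  0.003   0.0586] units [-0.018  0.015  0.293]
turn deg [ 0.11 -0.43  0.26] units [ 0.002 -0.007  0.004]
turn deg [ 6.8000e-01  1.6000e-01 -1.7974e+02] units [ 0.011  0.003 -2.996]
```

arm_command --motion "-0.018 0.015 0.03 0 -0.007 0.004 0.88; 0 0 0.07 0 0 0 0.88; 0 0 0.07 0 0 0 0.88; 0 0 0.06 0 0 0 0.88; 0 0 0.04 0 0 0 0.88; 0 0 0 0 0 0 0.88; 0 0 0 0 0 0 0.88"

```text
time_s: 13.0
eef_pos: [0.6334, -0.0315, 0.0334]
eef_rot: [0.001, 1.0, 0.0, 0.002]
wrist_force: [-0.2, -0.3, -0.6]
opening: 0.879
```

Run:
```python
from h import *
K,T,I,o=wpic("w13",1.5);print(o["eef_pos"],o["wrist_force"]);delta([.632,-.0315,.03],-np.pi/2)
```

```text
[ 0.63340285 -0.03145125  0.03338262] [-0.19935877 -0.29939204 -0.5547921 ]
shift m [-0.0011  0.0001  0.0033] units [-0.006  0.     0.016]
turn deg [ 0.16 -0.24  0.05] units [ 0.003 -0.004  0.001]
turn deg [   0.37    0.26 -179.95] units [ 0.006  0.004 -2.999]
```

View pics/w13.png

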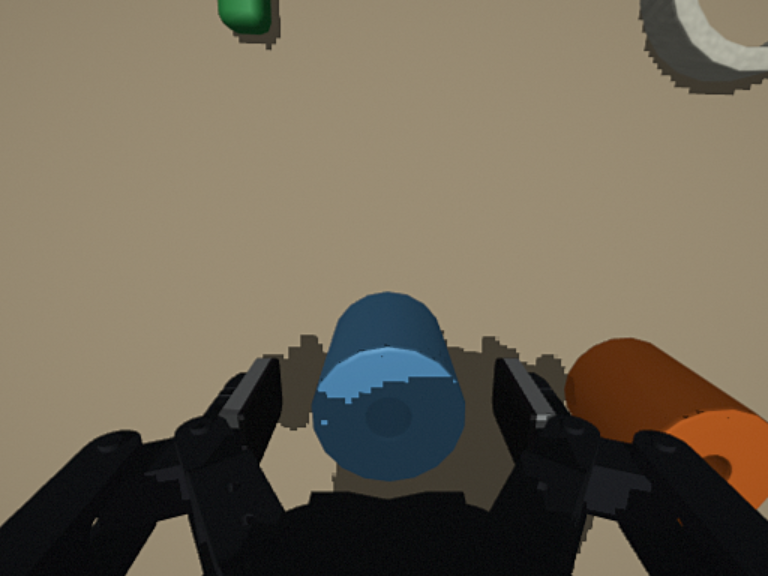

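arm_command --motion "-0.005 0 0.015 0 0 0 0.88; 0 0 0 0 0 0 0.88; 0 0 0 0 0 0 0.3; 0 0 0 0 0 0 0.3; 0 0 0 0 0 0 0.3; 0 0 0 0 0 0 0.3; 0 0 0 0 0 0 0.3; 0 0 0 0 0 0 0.3"

```text
time_s: 13.72
eef_pos: [0.6338, -0.0319, 0.0325]
eef_rot: [0.002, 1.0, 0.0, 0.004]
wrist_force: [-0.0, 0.4, -1.0]
opening: 0.562
```

arm_command --motion "0 0 -0.04 0 0 0 0.3; 0 0 -0.1 0 0 0 0.3; 0 0 -0.1 0 0 0 0.3; 0 0 -0.12 0 0 0 0.3; 0 0 -0.12 0 0 0 0.3; 0 0 -0.12 0 0 0 0.3; 0 0 -0.12 0 0 0 0.3; 0 0 -0.08 0 0 0 0.3; 0 0 0 0 0 0 0.3; 0 0 0 0 0 0 0.3"

```text
time_s: 14.55
eef_pos: [0.63, -0.0304, 0.2011]
eef_rot: [0.001, 1.0, 0.0, 0.002]
wrist_force: [0.0, 0.2, -2.4]
opening: 0.559
```

Run:
```python
from h import *
K,T,I,o=wpic("w14",1);print(o["eef_pos"],o["eef_rot"],o["wrist_force"],o["opening"]);delta([.523,-.31,.19],-np.pi/2-np.radians(8.4))
c=camera("scene");K,T=c["intrinsics"],np.array(c["pose"])
for x in blobs(c["img"],(0,150,60),(8,255,255),300):
    m=cv2.moments(x);print(cv2.boundingRect(x),ray(K,T,m["m10"]/m["m00"],m["m01"]/m["m00"],.016))
```

```text
[ 0.63002479 -0.03043304  0.20111571] [1.20072894e-03 9.99997996e-01 4.67245656e-04 1.53241280e-03] [ 0.00807737  0.24220557 -2.39979685] 0.5592633468651608
shift m [-0.1075  0.2794  0.0114] units [-0.537  1.397  0.057]
turn deg [ 0.13 -0.2   8.46] units [ 0.002 -0.003  0.141]
turn deg [   0.29    0.19 -171.54] units [ 0.005  0.003 -2.859]
(92, 162, 73, 51) [ 0.5333001  -0.31574998  0.016     ]
```

View pics/w14.png

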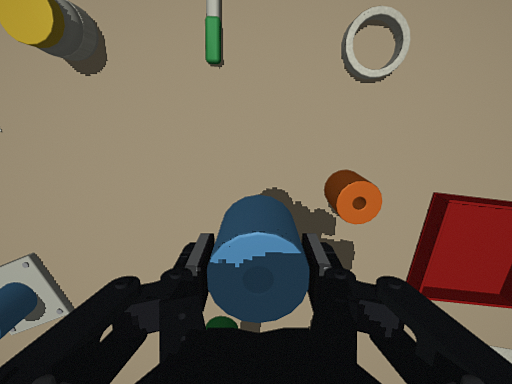

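The narrow sleeve is held, with about 1 N of weight on the wrist. Moving to the tray.

arm_command --motion "-0.065 0.177 0 0 0 0 0.3; -0.065 0.177 0 0 0 0 0.3; -0.065 0.177 0 0 0 0 0.3; -0.065 0.177 0 0 0 0 0.3; -0.065 0.177 0 0 0 0 0.3; -0.065 0.177 0 0 0 0 0.3; -0.065 0.177 0 0 0 0 0.3; 0 0 0 0 0 0.07 0.3; 0 0 0 0 0 0.07 0.3; 0 0 0 0 0 0 0.3"

```text
time_s: 15.48
eef_pos: [0.5261, -0.2835, 0.1793]
eef_rot: [-0.006, 0.997, -0.074, -0.012]
wrist_force: [-0.1, 0.2, -0.9]
opening: 0.559
```

Run:
```python
from h import *
K,T,I,o=wpic("w15",1.5);print(o["eef_pos"],o["eef_rot"],o["wrist_force"])
J=I[:,:,::-1].copy()
a=np.radians(-8.4);ca,sa=np.cos(a),np.sin(a)
P=[[.528+x*ca-y*sa,-.313+x*sa+y*ca,.032] for x,y in((.069,.069),(.069,-.069),(-.069,-.069),(-.069,.069))]
print(np.array([proj(K,T,p)*1.5 for p in P]).round())
delta([.528,-.313,.1],-np.pi/2-np.radians(8.4))
```

```text
[ 0.52612307 -0.28351703  0.17929612] [-0.00632741  0.99718161 -0.07375318 -0.01221789] [-0.0600861   0.23425397 -0.89715384]
[[327. 157.]
 [538. 157.]
 [518. 348.]
 [335. 348.]]
shift m [0.0083 0.0304 0.0784] units [0.041 0.152 0.392]
turn deg [-0.65  1.49  0.17] units [-0.011  0.025  0.003]
turn deg [  -2.34   -1.02 -179.81] units [-0.039 -0.017 -2.997]
```

View pics/w15.png

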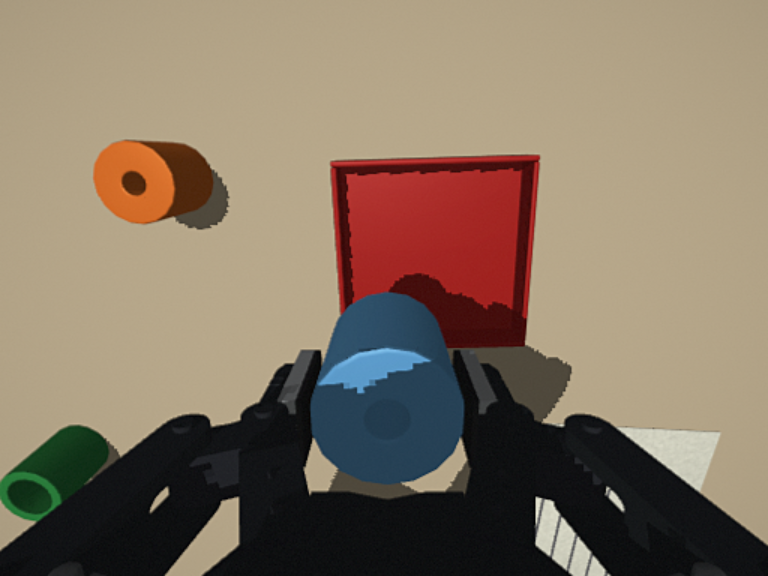

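arm_command --motion "0.02 0.08 0 -0.005 0.012 0 0.3; 0.02 0.08 0.05 -0.005 0.012 0 0.3; 0 0 0.1 0 0 0 0.3; 0 0 0.1 0 0 0 0.3; 0 0 0.08 0 0 0 0.3; 0 0 0 0 0 0 0.3; 0 0 0 0 0 0 0.3"

```text
time_s: 16.12
eef_pos: [0.5303, -0.3156, 0.1061]
eef_rot: [-0.001, 0.998, -0.061, -0.0]
wrist_force: [1.2, 0.1, -0.5]
opening: 0.557
```

Run:
```python
from h import *
K,T,I,o=wpic("w16",1.5);print(o["eef_pos"],o["eef_rot"],o["wrist_force"])
delta([.528,-.314,.038],-np.pi/2-np.radians(7.5))
```

```text
[ 0.5303419  -0.31555221  0.10608921] [-8.97918392e-04  9.98109950e-01 -6.14452238e-02 -4.54836869e-04] [ 1.23385073  0.07397855 -0.54602139]
shift m [-0.0021 -0.0009  0.0679] units [-0.01  -0.004  0.34 ]
turn deg [-0.12  0.09  0.45] units [-0.002  0.002  0.007]
turn deg [-1.5000e-01 -1.9000e-01 -1.7955e+02] units [-2.000e-03 -3.000e-03 -2.993e+00]
```

View pics/w16.png

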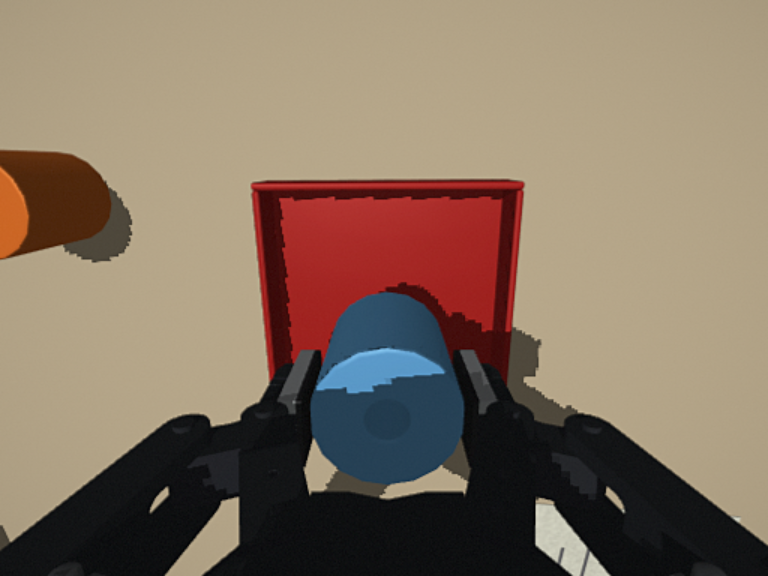

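arm_command --motion "-0.01 0 0.06 0 0 0 0.3; 0 0 0.08 0 0 0 0.3; 0 0 0.07 0 0 0 0.3; 0 0 0.06 0 0 0 0.3; 0 0 0.03 0 0 0 0.3; 0 0 0 0 0 0 0.3; 0 0 0 0 0 0 0.3"

```text
time_s: 16.75
eef_pos: [0.5314, -0.3168, 0.0471]
eef_rot: [0.002, 0.998, -0.059, 0.003]
wrist_force: [-0.7, -0.6, -1.0]
opening: 0.557
```

arm_command --motion "-0.01 -0.005 0.03 0 0 0 0.3; 0 0 0.015 0 0 0 0.3; 0 0 0 0 0 0 0.3; 0 0 0 0 0 0 0.3"

```text
time_s: 17.08
eef_pos: [0.5306, -0.3164, 0.0393]
eef_rot: [0.003, 0.998, -0.059, 0.005]
wrist_force: [0.1, 0.6, -1.4]
opening: 0.561
```

arm_command --motion "0 0 0.012 0 0 0 0.3; 0 0 0 0 0 0 0.3; 0 0 0 0 0 0 0.8; 0 0 0 0 0 0 0.8; 0 0 0 0 0 0 0.8; 0 0 0 0 0 0 0.8; 0 0 0 0 0 0 0.8"

```text
time_s: 17.67
eef_pos: [0.5321, -0.3177, 0.039]
eef_rot: [0.004, 0.998, -0.059, 0.006]
wrist_force: [0.8, 0.5, 0.2]
opening: 0.804
```

arm_command --motion "0 0 -0.04 0 0 0 0.8; 0 0 -0.1 0 0 0 0.8; 0 0 -0.1 0 0 0 0.8; 0 0 -0.12 0 0 0 0.8; 0 0 -0.12 0 0 0 0.8; 0 0 -0.12 0 0 0 0.8; 0 0 -0.12 0 0 0 0.8; 0 0 -0.12 0 0 0 0.8; 0 0 0 0 0 0 0.8; 0 0 0 0 0 0 0.8"

```text
time_s: 18.5
eef_pos: [0.5292, -0.3153, 0.2193]
eef_rot: [0.004, 0.998, -0.058, 0.006]
wrist_force: [0.0, -0.3, -0.9]
opening: 0.802
```

Run:
```python
from h import *
K,T,I,o=wpic("w17",1);print(o["eef_pos"],o["wrist_force"])
c=camera("scene");cv2.imwrite("pics/s17.png",cv2.resize(c["img"][90:290,80:420,::-1],None,fx=2.3,fy=2.3,interpolation=cv2.INTER_CUBIC))
c=camera("top");cv2.imwrite("pics/t17.png",c["img"][:,:,::-1])
```

```text
[ 0.52923405 -0.31532033  0.21932075] [ 0.01388231 -0.34412322 -0.86230648]
```

View pics/w17.png

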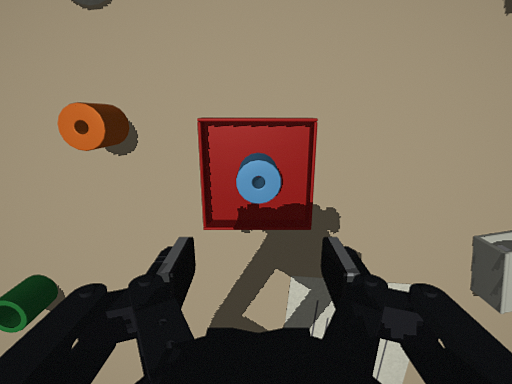

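View pics/s17.png

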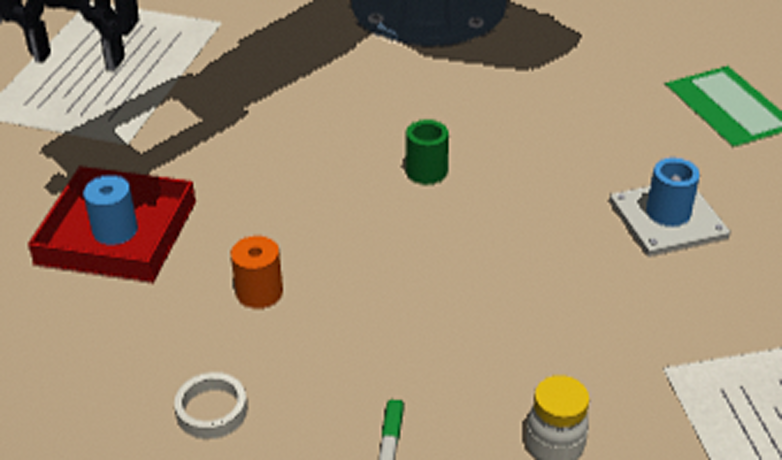

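View pics/t17.png

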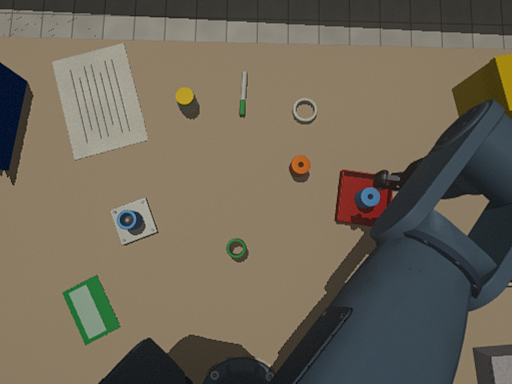

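The wide sleeve stands flat on the gauge base at (130,220) in the top view. The narrow one stands in the tray at (370,197). The green ring, orange tube, jar, marker and tape roll are where they were.

```bash
python3 -c "
from bench import *
print(hand_in())"
```

```text
the job is handed in; nothing more can be done
None
```

The wide-bore light blue sleeve is fully down over the gauge pin, and the narrow-bore one is upright in the red reject tray. I placed the wide sleeve first. The job was handed in at about 18.7 s of the 54 s allowed.

- **Placement:** the last scene, top and wrist pictures show the wide sleeve flat on the base plate with the pin visible in its bore. The narrow sleeve stands near the middle of the tray.
- **Other things:** the jar, tape roll, marker, green ring and orange tube looked unmoved in those pictures.
- **Forces and contact:** every wrist force I read was under 3 N. At hand-in the gripper was clear of everything, about 0.22 m up.
- **Disagreements:** the top and scene cameras differed by about 6 mm in x on positions. I used values in between, checked against the wrist camera, which agreed to about 1–2 mm. The networks also listed the green and orange look-alikes under the sleeve names, so I told them apart by colour and hole size.
- **Drift:** fast descents drifted the tool by up to 10 mm, and I corrected that before each grasp and placement.

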